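Weight down the freshly glued oval badges

ROBOT

A 7-joint arm with a two-finger parallel gripper is mounted at the origin on the work surface. World frame = base frame: x ahead of the robot, y to its left, z up, the work surface at z = 0. Lengths are in m, angles in rad, forces in N, time in s.
With the tool pointing down it reaches from about 0.4 to 0.85 m from the base axis. Payload 10.4 kg.
Tool frame: the origin (TCP) lies at the very end of the fingers, on their centre line; the grasp point (between the pads) lies 19 mm behind it; z points along the fingers, y is the line along which they close (so a half turn about z gives the same grasp; the last joint's range is limited). The gripper opens to 87 mm and grips with 3 to 60 N. Pads are 19 mm wide; open, the fingers measure 117 mm over their backs; the gripper's body (75 mm by 190 mm) begins 51 mm behind the grasp point.
Start: joints at [-1.335, 0.332, -0.065, 1.46, 0.022, 1.35, -0.088], TCP at [0.16, 0.604, 0.223] pointing down, gripper open.
Joint ranges: [-2.6, 2.6], [-0.5, 2.12], [-1.47, 1.34], [0.16, 2.42], [-1.27, 4.41], [0.06, 2.06], [-2.6, 2.6]. Speed limits (rad/s): [2.22, 2.22, 2.79, 2.79, 3.14, 3.14, 3.14].

INTERFACE

Orientations are given as a unit quaternion [x, y, z, w].
In Python, from bench import r gives the robot as it stands.
- The arm moves only by the tool jog_arm, called after "Call:" by a JSON object that holds its "method" and its "body". Schema: {"type":"object","properties":{"moves":{"type":"array","items":{"type":"number"},"minItems":5,"maxItems":60},"grip_force":{"type":"number"},"only":{"type":"string"},"quiet":{"type":"boolean"},"lines":{"type":"string"}},"required":["moves"],"additionalProperties":false}. moves is one flat list of numbers that holds 1 to 12 rows one after another, with no inner brackets; each row has 5 numbers: dx, dy, dz in m, then a turn about the tool's z in rad, then the finger opening in m; each row is the pose to reach, as a shift and turn from the pose commanded when the call began, along the tool's axes at that moment; what a row does not reach only later rows make up. A row lasts 1/10 s, in which the tool goes at most 0.05 m and 0.15 rad, less where a joint would pass 70% of its speed; a pose out of reach is approached as far as the arm can. The fingers move at their own pace and stop on an object; grip_force is the grip in N (left out, the last holds). Time passes only in rows, so rows that do not move let the fingers close. The tool returns the time, the measured TCP pose, the force, the opening and the grip force at its end. only (a regular expression) keeps the lines of the reply that match it, lines (a string "A,B") keeps lines A to B, and quiet returns only ok. Input that does not fit is refused with a message, and nothing moves.
- r.read_state(): the state, without advancing time (a new reading comes with each control period).
- r.camera(name): name is "scene" or "top" or "wrist"; returns a dict with "img" (400x640x3 uint8, red, green, blue), "fx", "fy", "cx", "cy" (pixels), "pose" (4x4, takes a point from camera to world coordinates). Camera axes: x right, y down, z forward; pixel columns grow to the right and rows downward; lengths in m; the calibration is good to about 2 mm. A picture is of the moment at which its call begins. There is no depth.
- r.close_job(): hands the job in; it is judged then, once.
Trained networks look in the newest picture that a camera, given by its name, has taken for a name from the list of things; names that differ only in an ending like _2 or _b are one class to them, and where a whole thing is asked for, a point or a joint stands for the part that bears it (a point fixed in the world has none). Each returns a list of dicts, best first, with "p" (0 to 1); they miss things now and then, are a little off and sometimes report something else, mostly with a low value. They report only what shows in the picture. A call takes as long as a camera call. They do not tell look-alikes from the thing itself.
- r.recognise(camera, label): "position" ([column, row] as shares, 0 to 1, of the picture: columns of its width, rows of its height, amid what is visible of it).
- r.regions_of(camera, label): "pixels" (400x640 bool, what is visible of it) and "position" ([column, row] as shares, 0 to 1, of the picture: columns of its width, rows of its height, amid what is visible of it).
The state is a dict: "time": time; "joint_positions": joint angles; "joint_vel": joint speeds; "joint_torque": joint torques, N m; "ee_pos": TCP position; "eef_rot": TCP orientation; "ft_force": force on the tool from outside, world axes, zero at the start; "torque": the same for the moment, N m; "width": finger opening in m; "grip_force": force on a finger pad.
Only numpy, scipy, OpenCV 4.12 (cv2) and the standard library are available. Lean on these libraries where they do the work, as an engineer would, in place of code of your own. Each camera call takes 0.05 s, during which the arm holds its last target. There are 200 camera calls.

TASK

Four oval badges have just been glued to their card mounts and must be pressed while the glue sets: set on each badge the oval steel weight of the same size, so that it covers the badge, centred and with its long way along the badge's long way. Set the weights down without dropping them, upright on their bases, and let go of them. Leave the round weight and the rectangular weight where they are.

Things in the scene. Friction and masses are not known exactly. Their poses are not given: they have to be found in the camera images.
- oval_a: largest oval pressing weight: flat steel base with straight sides and semicircular ends, 98 mm long (x) by 60 mm wide (y). Loose; origin at the centre of its underside, z up. The base is 12 mm thick; on it stands a brown wooden grip bar along x, centred, 14 mm wide (y), 54 mm long, from 12 to 46 mm above the underside. 0.42 to 0.65 kg.
- oval_b: second largest oval pressing weight: flat steel base with straight sides and semicircular ends, 78 mm long (x) by 47 mm wide (y). Loose; origin at the centre of its underside, z up. The base is 12 mm thick; on it stands a brown wooden grip bar along x, centred, 14 mm wide (y), 44 mm long, from 12 to 46 mm above the underside. 0.25 to 0.40 kg.
- oval_c: second smallest oval pressing weight: flat steel base with straight sides and semicircular ends, 58 mm long (x) by 34 mm wide (y). Loose; origin at the centre of its underside, z up. The base is 12 mm thick; on it stands a brown wooden grip bar along x, centred, 14 mm wide (y), 34 mm long, from 12 to 46 mm above the underside. 0.15 to 0.24 kg.
- oval_d: smallest oval pressing weight: flat steel base with straight sides and semicircular ends, 40 mm long (x) by 26 mm wide (y). Loose; origin at the centre of its underside, z up. The base is 12 mm thick; on it stands a brown wooden grip bar along x, centred, 14 mm wide (y), 26 mm long, from 12 to 46 mm above the underside. 0.08 to 0.13 kg.
- card_a: brown card mount 116 (x) by 78 (y) by 4 mm, fixed on the green mat, with the largest white oval badge glued flat at its centre: 98 mm long (x) by 60 mm wide (y), 2 mm thick, straight sides and semicircular ends. Origin at the centre of the card's underside, z up; the badge's top is 6 mm above it.
- card_b: brown card mount 116 (x) by 78 (y) by 4 mm, fixed on the green mat, with the second largest white oval badge glued flat at its centre: 78 mm long (x) by 47 mm wide (y), 2 mm thick, straight sides and semicircular ends. Origin at the centre of the card's underside, z up; the badge's top is 6 mm above it.
- card_c: brown card mount 116 (x) by 78 (y) by 4 mm, fixed on the green mat, with the second smallest white oval badge glued flat at its centre: 58 mm long (x) by 34 mm wide (y), 2 mm thick, straight sides and semicircular ends. Origin at the centre of the card's underside, z up; the badge's top is 6 mm above it.
- card_d: brown card mount 116 (x) by 78 (y) by 4 mm, fixed on the green mat, with the smallest white oval badge glued flat at its centre: 40 mm long (x) by 26 mm wide (y), 2 mm thick, straight sides and semicircular ends. Origin at the centre of the card's underside, z up; the badge's top is 6 mm above it.
- round_weight: round pressing weight, not to be used: steel disc 60 mm across. Loose; origin at the centre of its underside, z up. The base is 12 mm thick; on it stands a brown wooden grip bar along x, centred, 14 mm wide (y), 42 mm long, from 12 to 46 mm above the underside.
- square_weight: rectangular pressing weight, not to be used: steel base 72 mm (x) by 46 mm (y) with square corners. Loose; origin at the centre of its underside, z up. The base is 12 mm thick; on it stands a brown wooden grip bar along x, centred, 14 mm wide (y), 42 mm long, from 12 to 46 mm above the underside.
Not all that is in view belongs to the job. Leave any turquoise look-alike of the oval_d alone.

How it is judged:
At the end, for the whole second after the job is handed in: Each of the four oval weights stands at rest, upright, on the badge of its own size: centres within 10 mm horizontally, long axes within 0.2 rad (either way round), underside on the badge (3 to 10 mm above the card's underside), tilt under 0.1 rad (horizontal distance between oval_a and card_a below 0.01 m and z of oval_a in the frame of card_a between 0.003 and 0.01 m and angle between the x axis of oval_a and the x axis of card_a, either way round below 0.2 rad and angle between each of oval_a, oval_b, oval_c, oval_d's own z axis and vertical below 0.1 rad and linear speed of each of oval_a, oval_b, oval_c, oval_d below 0.02 m/s and horizontal distance between oval_b and card_b below 0.01 m and z of oval_b in the frame of card_b between 0.003 and 0.01 m and angle between the x axis of oval_b and the x axis of card_b, either way round below 0.2 rad and horizontal distance between oval_c and card_c below 0.01 m and z of oval_c in the frame of card_c between 0.003 and 0.01 m and angle between the x axis of oval_c and the x axis of card_c, either way round below 0.2 rad and horizontal distance between oval_d and card_d below 0.01 m and z of oval_d in the frame of card_d between 0.003 and 0.01 m and angle between the x axis of oval_d and the x axis of card_d, either way round below 0.2 rad); the robot touches nothing.
It fails at once if an oval weight is dropped on its badge (faster than 0.5 m/s within 10 mm above it) ((horizontal distance between oval_a and card_a below 0.03 m and z of oval_a in the frame of card_a below 0.016 m and linear speed of oval_a above 0.5 m/s) or (horizontal distance between oval_b and card_b below 0.03 m and z of oval_b in the frame of card_b below 0.016 m and linear speed of oval_b above 0.5 m/s) or (horizontal distance between oval_c and card_c below 0.03 m and z of oval_c in the frame of card_c below 0.016 m and linear speed of oval_c above 0.5 m/s) or (horizontal distance between oval_d and card_d below 0.03 m and z of oval_d in the frame of card_d below 0.016 m and linear speed of oval_d above 0.5 m/s)).
It fails at once if the round weight is moved from its place by more than 30 mm (distance of round_weight from where it was at the start of the episode above 0.03 m).
It fails at once if the rectangular weight is moved from its place by more than 30 mm (distance of square_weight from where it was at the start of the episode above 0.03 m).
It also fails if it takes over 102 s, if anything falls off the work surface, if the arm or the gripper's body presses on something with over 40 N, if the wrist force passes 120 N, or if a joint passes its speed limit or range.

## Working session

There is one attempt and no reset: what is moved stays moved. The work goes in short steps, Python scripts to look and compute and a tool call to move; the robot and the scene stay as the last step left them, time stands still between calls to the robot, and variables do not carry over. Pictures are saved under pics/ and viewed, at most 14 in all, crops included, and the job is handed in when it is done.

```bash
ls; mkdir -p pics
```

Run:
```python
from bench import r
import cv2,numpy as np
s=r.read_state();print(s['time'],s['ee_pos'],s['eef_rot'],s['width'])
for n in('top','scene'):
    c=r.camera(n);cv2.imwrite(f'pics/{n}0.png',c['img'][:,:,::-1]);print(n,c['fx'],c['cx'],c['cy'],np.round(c['pose'],3).tolist())
    for l in('oval_a','card_a','round_weight','square_weight'):
        print(l,[(round(d['p'],2),round(d['position'][0]*640),round(d['position'][1]*400)) for d in r.recognise(n,l)])
```

```text
pics
0.0 [0.15985944 0.603822   0.22176949] [ 1.29024455e-01  9.91641167e-01 -6.96059314e-04 -4.63488447e-05] 0.08736618362369142
top 489.18549419543456 318.31536000347654 195.13277363230276 [[0.02, -0.998, 0.06, 0.391], [-0.999, -0.019, 0.029, -0.039], [-0.027, -0.06, -0.998, 1.14], [0.0, 0.0, 0.0, 1.0]]
oval_a [(0.96, 314, 194), (0.91, 255, 188), (0.57, 470, 197), (0.53, 396, 112), (0.49, 447, 308)]
card_a [(0.98, 313, 108), (0.6, 455, 130), (0.58, 173, 168), (0.56, 400, 210)]
round_weight [(0.81, 190, 247)]
square_weight [(0.78, 236, 99), (0.18, 253, 190)]
scene 377.6205909781812 322.55093672683597 198.19190632861677 [[0.66, 0.465, -0.59, 0.939], [0.751, -0.404, 0.522, -0.472], [0.004, -0.788, -0.616, 0.564], [0.0, 0.0, 0.0, 1.0]]
oval_a [(0.93, 339, 298), (0.84, 343, 209), (0.76, 192, 293), (0.62, 162, 209), (0.59, 385, 189)]
card_a [(0.95, 419, 258), (0.84, 258, 341), (0.62, 439, 170), (0.6, 257, 247)]
round_weight [(0.56, 378, 144)]
square_weight [(0.56, 466, 217)]
```

View pics/top0.png

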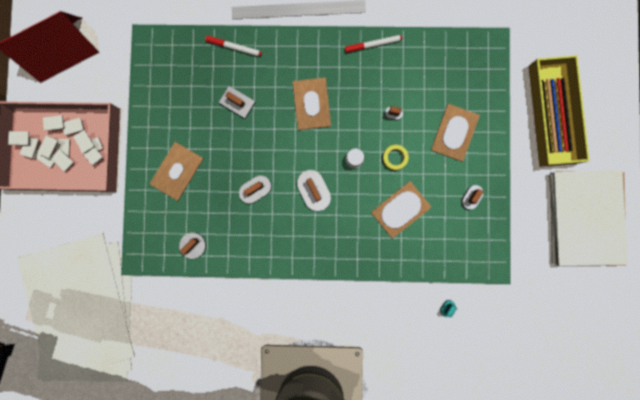

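View pics/scene0.png

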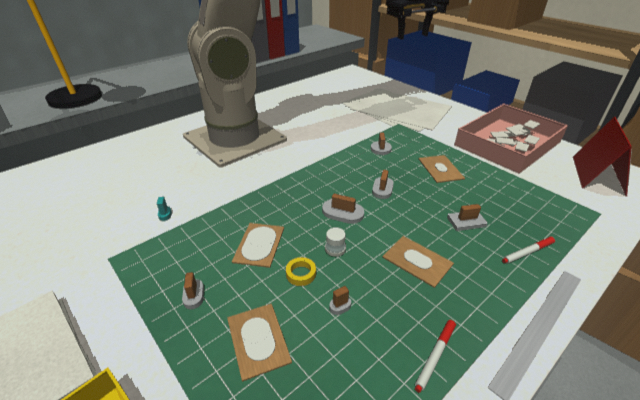

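The top view shows the oval weights at about (314,190), (255,188), (394,112) and (473,197), with the cards at (401,210), (455,132), (312,104) and (176,171). The round weight is at (191,246) and the rectangular one at (237,101). The turquoise decoy is off the mat at (448,308). Next I'll fit model outlines to the masks to get poses and sizes.

Create h.py:
```python
import numpy as np,cv2
from scipy.optimize import minimize
from scipy.spatial.transform import Rotation as Rot
from bench import r
W=dict(a=(.098,.060,.054),b=(.078,.047,.044),c=(.058,.034,.034),d=(.040,.026,.026))
S=8 # subpixel render
def proj(c,P):
    T=np.linalg.inv(c['pose']);q=P@T[:3,:3].T+T[:3,3]
    return np.c_[c['fx']*q[:,0]/q[:,2]+c['cx'],c['fy']*q[:,1]/q[:,2]+c['cy']]
def ray(c,u,v,z):
    d=c['pose'][:3,:3]@[(u-c['cx'])/c['fx'],(v-c['cy'])/c['fy'],1];o=c['pose'][:3,3]
    return (o+d*(z-o[2])/d[2])[:2]
def oval(l,w):
    t=np.linspace(-np.pi/2,np.pi/2,15);e=np.c_[(l-w)/2+w/2*np.cos(t),w/2*np.sin(t)]
    return np.r_[e,-e]
def box(l,w): return np.array([[l,w],[-l,w],[-l,-w],[l,-w]])/2
def solid(p2,z0,z1): return np.r_[np.c_[p2,np.full(len(p2),z0)],np.c_[p2,np.full(len(p2),z1)]]
def parts(kind,k):
    if kind=='oval':
        l,w,b=W[k];return [solid(oval(l,w),0,.012),solid(box(b,.014),.012,.046)]
    if kind=='badge': return [solid(oval(*W[k][:2]),.004,.006)]
    return [solid(box(.116,.078),0,.004)]
def render(c,ps,x,z0=.002):
    im=np.zeros((400,640),np.uint8)
    R=Rot.from_euler('z',x[2]).as_matrix()
    for p in ps:
        h=cv2.convexHull(proj(c,p@R.T+[x[0],x[1],z0]).astype(np.float32))
        m=np.zeros_like(im);cv2.fillConvexPoly(m,np.round((h+0)*256).astype(np.int32),255,cv2.LINE_AA,8);im=np.maximum(im,m)
    return im/255.
def fit(c,mask,kind,k):
    v,u=np.nonzero(mask);x0=ray(c,u.mean(),v.mean(),.01);best=None
    M=cv2.GaussianBlur(mask.astype(float),(0,0),.7);ps=parts(kind,k)
    f=lambda x:((cv2.GaussianBlur(render(c,ps,x),(0,0),.7)-M)**2).sum()/max(1,mask.sum())
    for a in np.arange(0,np.pi,np.pi/6):
        s=np.array([[x0[0],x0[1],a]]*4);s[1,0]+=.006;s[2,1]+=.006;s[3,2]+=.3
        o=minimize(f,s[0],method='Nelder-Mead',options=dict(initial_simplex=s,xatol=1e-4,fatol=1e-5))
        if best is None or o.fun<best.fun:best=o
    x=best.x;x[2]=(x[2]+np.pi/2)%np.pi-np.pi/2
    return x,best.fun
def togo(x,y,yaw):
    """tool-frame shift and turn so tool x lies along yaw"""
    s=r.read_state();R=Rot.from_quat(s['eef_rot']).as_matrix()
    d=R.T@np.array([x-s['ee_pos'][0],y-s['ee_pos'][1],0])
    a=R.T@[np.cos(yaw),np.sin(yaw),0];t=np.arctan2(a[1],a[0]);t=(t+np.pi/2)%np.pi-np.pi/2
    print('go dx dy',d[:2].round(4),'turn',round(t,3),'or',round(t-np.sign(t)*np.pi,3),'| tcp',s['ee_pos'].round(4),'j7',round(s['joint_positions'][6],3),'t',round(s['time'],2))
```

Run:
```python
from h import *
c=r.camera('top')
for lab,kind in(('oval_a','oval'),('card_a','card')):
    for d in r.regions_of('top',lab):
        m=d['pixels'];print(lab,round(d['p'],2),np.round(np.array(d['position'])*[640,400]),m.sum(),end=' ')
        if kind=='oval':
            fs={k:fit(c,m,kind,k) for k in 'abcd'}
            for k in sorted(fs,key=lambda k:fs[k][1])[:2]: print(k,fs[k][0].round(4),round(fs[k][1],3),end=' ')
        else:
            h=cv2.fillConvexPoly(np.zeros((400,640),np.uint8),cv2.convexHull(np.argwhere(m)[:,::-1].astype(np.int32)),1)
            x,e=fit(c,h,'card','a');print('card',x.round(4),round(e,3),end=' ')
            white=(c['img'].min(2)>150)&(cv2.erode(h,np.ones((5,5)))>0)
            fs={k:fit(c,white,'badge',k) for k in 'abcd'}
            for k in sorted(fs,key=lambda k:fs[k][1])[:2]: print(k,fs[k][0].round(4),round(fs[k][1],3),end=' ')
        print()
```

```text
oval_a 0.88 [255. 190.] 639 b [ 0.4688  0.1414 -1.024 ] 0.009 c [ 0.466   0.1447 -1.0997] 0.299 
oval_a 0.76 [318. 192.] 958 a [0.4702 0.0041 0.4613] 0.02 b [0.4698 0.0038 0.4038] 0.223 
oval_a 0.76 [448. 306.] 236 d [ 0.2081 -0.3052 -0.4954] 0.03 c [ 0.2054 -0.3061 -0.1627] 0.587 
oval_a 0.73 [471. 195.] 389 c [ 0.4617 -0.3609 -0.5015] 0.009 d [ 0.4614 -0.3595 -0.2888] 0.228 
oval_a 0.65 [395. 114.] 182 d [ 0.6524 -0.1779  1.4005] 0.113 c [ 0.6527 -0.1773 -0.9004] 0.844 
card_a 0.88 [456. 132.] 1677 card [ 0.6115 -0.322  -0.3354] 0.009 b [ 0.6126 -0.3218 -0.3421] 0.021 c [ 0.6113 -0.3213 -0.2641] 0.279 
card_a 0.8 [399. 211.] 1804 card [ 0.4293 -0.1983 -0.8748] 0.011 a [ 0.4301 -0.1978 -0.8802] 0.012 b [ 0.4295 -0.1973 -0.9792] 0.237 
card_a 0.73 [175. 170.] 1705 card [ 0.5104  0.3294 -0.5136] 0.007 d [ 0.5109  0.33   -0.5789] 0.049 c [ 0.5107  0.3291 -0.7464] 0.886 
card_a 0.72 [314. 103.] 1608 card [0.6759 0.0144 0.1213] 0.014 c [0.6762 0.0144 0.1234] 0.024 d [0.675  0.0142 0.1145] 0.253
```

Each mask fits one size clearly. Two things fit oval_d: the steel one at (394,112) on the mat, and the turquoise one at (448,308) off the mat. The steel one matches the description and the turquoise one is the look-alike. I'll confirm this in one crop and work out the first move.

Run:
```python
from h import *
im=r.camera('top')['img'][:,:,::-1]
t=[cv2.resize(im[v-28:v+28,u-28:u+28],(390,290) if 0 else (290,290),interpolation=cv2.INTER_CUBIC) for u,v in((394,112),(448,308))]
cv2.imwrite('pics/crop.png',np.hstack(t))
togo(.4702,.0041,.4613)
```

```text
go dx dy [-0.4535 -0.5007] turn -0.72 or 2.421 | tcp [0.1599 0.6042 0.2226] j7 -0.089 t 0.7
```

View pics/crop.png

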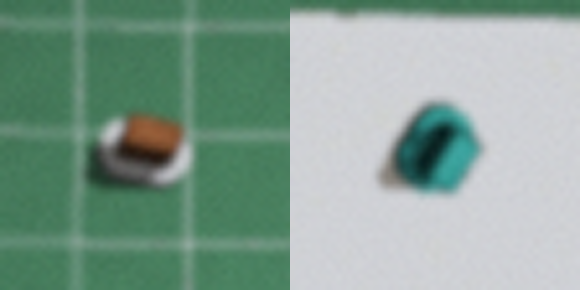

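The left crop (394,112) is a steel base with a brown bar, so it is oval_d. The right crop (448,308) is the all-turquoise look-alike, which I'll leave alone. Moving over oval_a.

Call:
{"method": "jog_arm", "body": {"moves": [-0.4535,-0.5007,0,-0.72,0.06,-0.4535,-0.5007,0,-0.72,0.06,-0.4535,-0.5007,0,-0.72,0.06,-0.4535,-0.5007,0,-0.72,0.06,-0.4535,-0.5007,0,-0.72,0.06,-0.4535,-0.5007,0,-0.72,0.06,-0.4535,-0.5007,0,-0.72,0.06,-0.4535,-0.5007,0,-0.72,0.06,-0.4535,-0.5007,0,-0.72,0.06,-0.4535,-0.5007,0,-0.72,0.06,-0.4535,-0.5007,0,-0.72,0.06,-0.4535,-0.5007,0,-0.72,0.06], "grip_force": 30}}

```text
time: 1.9
ee_pos: [0.4349, 0.0717, 0.223]
eef_rot: [-0.229, 0.974, 0.0, 0.001]
ft_force: [1.4, 0.4, -0.2]
width: 0.0599
grip_force: 0.0
```

Run:
```python
from h import *
togo(.4702,.0041,.4613)
```

```text
go dx dy [-0.0015 -0.0762] turn 0.0 or -3.142 | tcp [0.4349 0.0717 0.223 ] j7 1.725 t 1.9
```

Call:
{"method": "jog_arm", "body": {"moves": [0,-0.05,0,0,0.06,0,-0.05,0,0,0.06,0,-0.05,0,0,0.06,0,-0.05,0,0,0.06], "grip_force": 30}}

```text
time: 2.3
ee_pos: [0.4562, 0.0299, 0.2225]
eef_rot: [-0.229, 0.973, 0.0, -0.0]
ft_force: [0.3, 0.5, -0.1]
width: 0.0599
grip_force: 0.0
```

Run:
```python
from h import *
c=r.camera('wrist');cv2.imwrite('pics/w1.png',c['img'][:,:,::-1]);print(c['fx'],c['pose'].round(3).tolist())
togo(.4702,.0041,.4613)
for d in r.regions_of('wrist','oval_a'):
    m=d['pixels'];print(round(d['p'],2),np.array(d['position'])*[640,400],m.sum(),[(k,*[np.round(q,4) for q in fit(c,m,'oval',k)]) for k in 'ab'])
```

```text
297.6229609309539 [[-0.446, 0.853, 0.27, 0.381], [0.895, 0.425, 0.135, -0.008], [0.0, 0.302, -0.953, 0.385], [0.0, 0.0, 0.0, 1.0]]
go dx dy [-0.0009 -0.0295] turn 0.002 or -3.14 | tcp [0.4562 0.0301 0.2225] j7 1.842 t 2.35
0.82 [11.392 23.2  ] 1325 [('a', array([ 0.4679, -0.3863, -0.8569]), np.float64(0.0379)), ('b', array([ 0.4664, -0.375 , -0.752 ]), np.float64(0.0303))]
0.74 [297.6  170.92] 3096 [('a', array([0.471 , 0.0032, 0.4727]), np.float64(0.0167)), ('b', array([4.641e-01, 4.000e-04, 6.328e-01]), np.float64(0.2707))]
0.67 [117.568 230.4  ] 956 [('a', array([ 0.6849, -0.1839, -0.4514]), np.float64(1.9006)), ('b', array([ 0.6743, -0.1864, -0.5307]), np.float64(0.9642))]
```

View pics/w1.png

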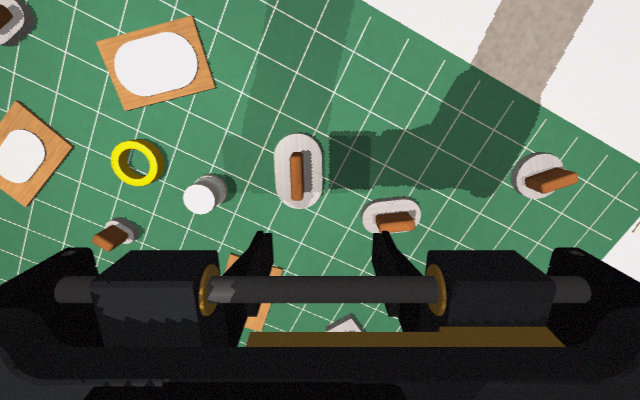

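The wrist view shows oval_a at (298,171). Its fit agrees with the top camera to about 1 mm. Descending in stages.

Call:
{"method": "jog_arm", "body": {"moves": [0,-0.03,0,0,0.06,0,-0.03,0.05,0,0.06,0,-0.03,0.1,0,0.06,0,-0.03,0.15,0,0.06,0,-0.03,0.155,0,0.06,0,-0.03,0.155,0,0.06,0,-0.03,0.155,0,0.06], "grip_force": 30}}

```text
time: 3.1
ee_pos: [0.4715, 0.0026, 0.0699]
eef_rot: [-0.229, 0.973, 0.0, 0.002]
ft_force: [-0.6, 0.6, 0.5]
width: 0.0602
grip_force: 0.0
```

```bash
python3 -c "
from h import *
togo(.4706,.0037,.467)"
```

```text
go dx dy [0.0003 0.0014] turn -0.005 or 3.136 | tcp [0.4715 0.0026 0.0699] j7 2.021 t 3.1
```

Call:
{"method": "jog_arm", "body": {"moves": [0,0.001,0.03,0,0.06,0,0.001,0.051,0,0.06,0,0.001,0.051,0,0.06,0,0.001,0.051,0,0.0,0,0.001,0.051,0,0.0,0,0.001,0.051,0,0.0,0,0.001,0.051,0,0.0,0,0.001,0.051,0,0.0], "grip_force": 40}}

```text
time: 3.9
ee_pos: [0.4697, 0.003, 0.017]
eef_rot: [-0.229, 0.974, 0.0, 0.0]
ft_force: [-0.0, -0.3, -0.4]
width: 0.0279
grip_force: 0.0
```

Call:
{"method": "jog_arm", "body": {"moves": [0,0,-0.03,0,0,0,0,-0.08,0,0,0,0,-0.08,0,0,0,0,-0.08,0,0]}}

```text
time: 4.3
ee_pos: [0.4702, 0.0032, 0.0976]
eef_rot: [-0.229, 0.974, 0.0, 0.001]
ft_force: [0.1, -0.1, -1.6]
width: 0.0017
grip_force: 0.0
```

```bash
python3 -c "
from h import *
togo(.4297,-.198,-.878)"
```

```text
go dx dy [ 0.1258 -0.1621] turn 1.339 or -1.802 | tcp [0.4702 0.0032 0.0976] j7 1.993 t 4.3
```

The lift came before the fingers had finished closing, so I'll open them, go up and look again.

Call:
{"method": "jog_arm", "body": {"moves": [0,0,-0.05,0,0.04,0,0,-0.07,0,0.04,0,0,-0.07,0,0.04,0,0,-0.07,0,0.04,0,0,-0.07,0,0.04,0,0,-0.07,0,0.04]}}

```text
time: 4.9
ee_pos: [0.4687, 0.0027, 0.1652]
eef_rot: [-0.229, 0.974, -0.0, -0.001]
ft_force: [0.1, -0.8, 0.4]
width: 0.0374
grip_force: 0.0
```

Run:
```python
from h import *
c=r.camera('wrist')
for d in r.regions_of('wrist','oval_a')[:3]:
    m=d['pixels'];x,e=fit(c,m,'oval','a');print(np.array(d['position'])*[640,400],m.sum(),x.round(4),round(e,3))
    if e<.1: togo(*x)
```

```text
[320.  183.4] 4163 [0.4715 0.0033 0.4852] 0.014
go dx dy [-0.0025 -0.0007] turn -0.024 or 3.118 | tcp [0.469  0.0028 0.1657] j7 1.941 t 5.0
[429.184 232.6  ] 2239 [ 0.4701  0.1442 -1.4856] 0.694
[114.624 253.28 ] 1078 [ 0.6849 -0.1837 -0.4374] 2.394
```

Unmoved. Descend and close with enough time.

Call:
{"method": "jog_arm", "body": {"moves": [-0.0015,0,0.05,0,0.04,-0.0015,0,0.1,-0.012,0.04,-0.0015,0,0.13,-0.012,0.04,-0.0015,0,0.148,-0.012,0.04,-0.0015,0,0.148,-0.012,0.04,-0.0015,0,0.148,-0.012,0.0,-0.0015,0,0.148,-0.012,0.0,-0.0015,0,0.148,-0.012,0.0,-0.0015,0,0.148,-0.012,0.0,-0.0015,0,0.148,-0.012,0.0,-0.0015,0,0.148,-0.012,0.0,-0.0015,0,0.148,-0.012,0.0], "grip_force": 40}}

```text
time: 6.2
ee_pos: [0.4709, 0.0035, 0.0187]
eef_rot: [-0.234, 0.972, 0.0, 0.0]
ft_force: [-0.0, -0.4, 2.2]
width: 0.0135
grip_force: 40.0
```

Call:
{"method": "jog_arm", "body": {"moves": [0,0,0,0,0,0,0,0,0,0]}}

```text
time: 6.4
ee_pos: [0.471, 0.0035, 0.0187]
eef_rot: [-0.234, 0.972, 0.0, 0.0]
ft_force: [-0.4, -2.6, 3.7]
width: 0.0136
grip_force: 40.0
```

Call:
{"method": "jog_arm", "body": {"moves": [0,0,-0.02,0,0,0,0,-0.06,0,0,0,0,-0.11,0,0,0,0,-0.11,0,0,0,0,-0.11,0,0]}}

```text
time: 6.9
ee_pos: [0.4706, 0.004, 0.1285]
eef_rot: [-0.235, 0.972, 0.0, 0.0]
ft_force: [-0.7, 0.7, -5.5]
width: 0.0135
grip_force: 40.0
```

```bash
python3 -c "
from h import *
togo(.4297,-.198,-.878)"
```

```text
go dx dy [ 0.1285 -0.1611] turn 1.352 or -1.79 | tcp [0.4706 0.004  0.1285] j7 1.981 t 6.9
```

Call:
{"method": "jog_arm", "body": {"moves": [0.1285,-0.1611,0,1.352,0,0.1285,-0.1611,0,1.352,0,0.1285,-0.1611,0,1.352,0,0.1285,-0.1611,0,1.352,0,0.1285,-0.1611,0,1.352,0,0.1285,-0.1611,0,1.352,0,0.1285,-0.1611,0,1.352,0,0.1285,-0.1611,0,1.352,0,0.1285,-0.1611,0,1.352,0,0.1285,-0.1611,0,1.352,0,0.1285,-0.1611,0,1.352,0,0.1285,-0.1611,0,1.352,0]}}

```text
time: 8.1
ee_pos: [0.4293, -0.1982, 0.1278]
eef_rot: [0.424, 0.906, -0.0, -0.001]
ft_force: [-0.4, 0.0, -5.5]
width: 0.014
grip_force: 40.0
```

Run:
```python
from h import *
togo(.4297,-.198,-.878)
c=r.camera('wrist');cv2.imwrite('pics/w2.png',c['img'][:,:,::-1])
```

```text
go dx dy [-0.0001  0.0004] turn 0.003 or -3.139 | tcp [ 0.4293 -0.1982  0.1278] j7 1.103 t 8.1
```

View pics/w2.png

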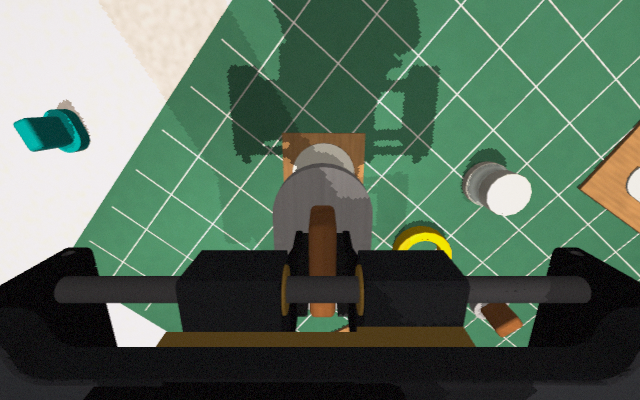

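oval_a is held level over card_a at about (323,190). I'll lower it slowly to a TCP height of about 0.025 and release.

Call:
{"method": "jog_arm", "body": {"moves": [0,0,0.04,0,0,0,0,0.08,0,0,0,0,0.092,0,0,0,0,0.097,0,0,0,0,0.1,0,0,0,0,0.102,0,0,0,0,0.103,0,0,0,0,0.103,0,0]}}

```text
time: 8.95
ee_pos: [0.4304, -0.1984, 0.0262]
eef_rot: [0.425, 0.905, 0.0, 0.001]
ft_force: [-1.6, -0.0, -4.8]
width: 0.0137
grip_force: 40.0
```

Call:
{"method": "jog_arm", "body": {"moves": [0,0,0,0,0.02,0,0,0,0,0.04,0,0,0,0,0.04,0,0,0,0,0.04,0,0,0,0,0.04,0,0,-0.03,0,0.04,0,0,-0.08,0,0.04,0,0,-0.13,0,0.04,0,0,-0.13,0,0.04,0,0,-0.13,0,0.04]}}

```text
time: 9.95
ee_pos: [0.4306, -0.1982, 0.1564]
eef_rot: [0.425, 0.905, 0.001, 0.001]
ft_force: [0.5, -0.1, -0.6]
width: 0.04
grip_force: 0.0
```

Run:
```python
from h import *
c=r.camera('wrist')
for d in r.regions_of('wrist','oval_a')[:2]:
    m=d['pixels'];x,e=fit(c,m,'oval','a');print(np.array(d['position'])*[640,400],x.round(4),round(e,3))
togo(.4688,.1414,-1.024)
```

```text
[ 78.208 129.4  ] [ 0.2172 -0.3134  0.8307] 1.939
go dx dy [0.2361 0.2471] turn 0.145 or -2.996 | tcp [ 0.4293 -0.1981  0.1546] j7 1.067 t 10.05
```

Call:
{"method": "jog_arm", "body": {"moves": [0.2361,0.2471,-0.03,0.145,0.04,0.2361,0.2471,-0.03,0.145,0.04,0.2361,0.2471,-0.03,0.145,0.04,0.2361,0.2471,-0.03,0.145,0.04,0.2361,0.2471,-0.03,0.145,0.04,0.2361,0.2471,-0.03,0.145,0.04,0.2361,0.2471,-0.03,0.145,0.04,0.2361,0.2471,-0.03,0.145,0.04,0.2361,0.2471,-0.03,0.145,0.04,0.2361,0.2471,-0.03,0.145,0.04]}}

```text
time: 11.05
ee_pos: [0.469, 0.1394, 0.1844]
eef_rot: [0.491, 0.871, -0.001, -0.0]
ft_force: [0.1, 0.6, 0.5]
width: 0.0399
grip_force: 0.0
```

Create look.py:
```python
import sys
from h import *
k=sys.argv[1];c=r.camera('wrist');b=[]
for d in r.regions_of('wrist','oval_'+k):
    x,e=fit(c,d['pixels'],'oval',k);b.append((e,x))
b.sort(key=lambda t:t[0]);print([(round(e,3),x.round(4)) for e,x in b[:2]]);togo(*b[0][1])
```

```bash
python3 look.py b
```

Run:
```python
from h import *
c=r.camera('top');cv2.imwrite('pics/top1.png',c['img'][:,:,::-1])
for d in r.regions_of('top','oval_a'):
    x,e=fit(c,d['pixels'],'oval','a')
    if e<.12: print(x.round(4),round(e,3))
```

```text
[(np.float64(0.008), array([ 0.4711,  0.1398, -1.0021]))]
go dx dy [-0.0004  0.0018] turn -0.024 or 3.117 | tcp [0.4693 0.1392 0.185 ] j7 0.19 t 11.15
[ 0.4294 -0.1984 -0.8911] 0.01
```

View pics/top1.png

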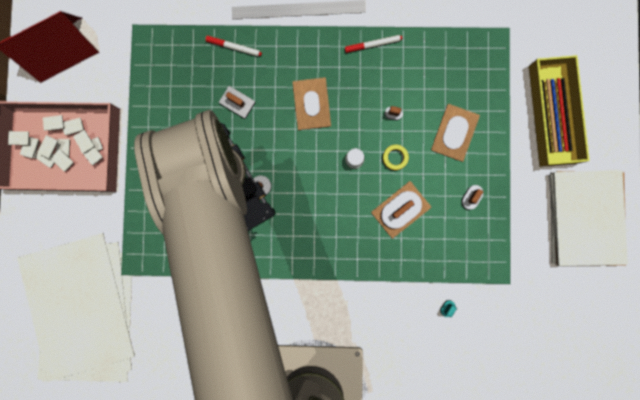

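The top view shows oval_a centred and aligned on card_a at (401,210). Now grasping oval_b.

Call:
{"method": "jog_arm", "body": {"moves": [0.001,0.0015,0.05,-0.013,0.04,0.001,0.0015,0.1,-0.013,0.04,0.001,0.0015,0.15,-0.013,0.04,0.001,0.0015,0.166,-0.013,0.04,0.001,0.0015,0.166,-0.013,0.04,0.001,0.0015,0.166,-0.013,0.04,0.001,0.0015,0.166,-0.013,0,0.001,0.0015,0.166,-0.013,0,0.001,0.0015,0.166,-0.013,0,0.001,0.0015,0.166,-0.013,0,0.001,0.0015,0.166,-0.013,0,0.001,0.0015,0.166,-0.013,0], "grip_force": 40}}

```text
time: 12.45
ee_pos: [0.4701, 0.1427, 0.0197]
eef_rot: [0.484, 0.875, 0.0, -0.0]
ft_force: [-2.5, -0.7, 6.5]
width: 0.0139
grip_force: 40.0
```

Call:
{"method": "jog_arm", "body": {"moves": [0,0,0,0,0,0,0,0,0,0]}}

```text
time: 12.65
ee_pos: [0.4702, 0.1427, 0.0198]
eef_rot: [0.484, 0.875, 0.0, -0.0]
ft_force: [-3.0, -0.3, 5.1]
width: 0.0137
grip_force: 40.0
```

Call:
{"method": "jog_arm", "body": {"moves": [0,0,-0.02,0,0,0,0,-0.06,0,0,0,0,-0.11,0,0,0,0,-0.11,0,0,0,0,-0.11,0,0]}}

```text
time: 13.15
ee_pos: [0.4703, 0.143, 0.1298]
eef_rot: [0.484, 0.875, 0.001, 0.0]
ft_force: [-0.8, -0.0, -4.5]
width: 0.0137
grip_force: 40.0
```

```bash
python3 -c "
from h import *
togo(.612,-.3219,-.339)"
```

```text
go dx dy [-0.4691 -0.127 ] turn -0.672 or 2.47 | tcp [0.4703 0.143  0.1298] j7 0.235 t 13.15
```

Call:
{"method": "jog_arm", "body": {"moves": [-0.4691,-0.127,0,-0.672,0,-0.4691,-0.127,0,-0.672,0,-0.4691,-0.127,0,-0.672,0,-0.4691,-0.127,0,-0.672,0,-0.4691,-0.127,0,-0.672,0,-0.4691,-0.127,0,-0.672,0,-0.4691,-0.127,0,-0.672,0,-0.4691,-0.127,0,-0.672,0,-0.4691,-0.127,0,-0.672,0,-0.4691,-0.127,0,-0.672,0,-0.4691,-0.127,0,-0.672,0,-0.4691,-0.127,0,-0.672,0]}}

```text
time: 14.35
ee_pos: [0.6091, -0.3276, 0.1259]
eef_rot: [0.172, 0.985, -0.001, -0.002]
ft_force: [-1.5, -0.7, -3.7]
width: 0.0138
grip_force: 40.0
```

Call:
{"method": "jog_arm", "body": {"moves": [0,0,0,0,0,0,0,0,0,0]}}

```text
time: 14.55
ee_pos: [0.6114, -0.3205, 0.1277]
eef_rot: [0.168, 0.986, 0.001, -0.001]
ft_force: [-0.9, 1.0, -3.4]
width: 0.0139
grip_force: 40.0
```

```bash
python3 -c "
from h import *
togo(.612,-.3219,-.339)"
```

```text
go dx dy [-0.001  -0.0011] turn 0.001 or -3.14 | tcp [ 0.6114 -0.3205  0.1277] j7 1.9 t 14.55
```

Call:
{"method": "jog_arm", "body": {"moves": [0,-0.001,0.04,0,0,0,-0.001,0.08,0,0,0,-0.001,0.092,0,0,0,-0.001,0.097,0,0,0,-0.001,0.1,0,0,0,-0.001,0.102,0,0,0,-0.001,0.102,0,0,0,-0.001,0.102,0,0]}}

```text
time: 15.35
ee_pos: [0.6119, -0.3234, 0.0286]
eef_rot: [0.169, 0.986, -0.0, 0.001]
ft_force: [-0.3, -0.7, -3.7]
width: 0.0139
grip_force: 40.0
```

Call:
{"method": "jog_arm", "body": {"moves": [0,0,0,0,0.02,0,0,0,0,0.04,0,0,0,0,0.04,0,0,0,0,0.04,0,0,0,0,0.04,0,0,-0.03,0,0.04,0,0,-0.08,0,0.04,0,0,-0.13,0,0.04,0,0,-0.16,0,0.04,0,0,-0.16,0,0.04]}}

```text
time: 16.35
ee_pos: [0.6132, -0.3247, 0.1932]
eef_rot: [0.169, 0.986, -0.001, 0.004]
ft_force: [-0.2, -0.3, 0.3]
width: 0.0398
grip_force: 0.0
```

```bash
python3 -c "
from h import *
togo(.4617,-.3609,-.5015)"
```

```text
go dx dy [ 0.1308 -0.0845] turn 0.163 or -2.979 | tcp [ 0.6132 -0.3247  0.1932] j7 1.883 t 16.35
```

Call:
{"method": "jog_arm", "body": {"moves": [0.1308,-0.0845,0.01,0.163,0.04,0.1308,-0.0845,0.01,0.163,0.04,0.1308,-0.0845,0.01,0.163,0.04,0.1308,-0.0845,0.01,0.163,0.04,0.1308,-0.0845,0.01,0.163,0.04,0.1308,-0.0845,0.01,0.163,0.04,0.1308,-0.0845,0.01,0.163,0.04]}}

```text
time: 17.05
ee_pos: [0.4616, -0.3586, 0.1772]
eef_rot: [0.247, 0.969, -0.0, -0.0]
ft_force: [-0.9, -0.5, -0.3]
width: 0.0396
grip_force: 0.0
```

```bash
python3 look.py c
```

Run:
```python
from h import *
c=r.camera('top')
for d in r.regions_of('top','oval_a'):
  for k in 'ab':
    x,e=fit(c,d['pixels'],'oval',k)
    if e<.15: print(k,x.round(4),round(e,3))
```

```text
[(np.float64(0.486), array([ 0.6625, -0.1756,  0.4571])), (np.float64(0.523), array([ 0.4186, -0.1816, -0.2598]))]
go dx dy [-0.0888  0.2574] turn -0.957 or 2.184 | tcp [ 0.4611 -0.3588  0.1772] j7 1.858 t 17.15
a [ 0.4293 -0.1982 -0.8978] 0.012
b [ 0.6142 -0.3249 -0.3838] 0.04
```

```bash
python3 look.py c; python3 -c "
from h import *
cv2.imwrite('pics/w3.png',r.camera('wrist')['img'][:,:,::-1]);togo(.4620,-.3612,-.5015)"
```

```text
[(np.float64(0.015), array([ 0.4625, -0.3618, -0.5487])), (np.float64(0.42), array([ 0.6627, -0.1755,  0.4633]))]
go dx dy [-0.0031 -0.0011] turn 0.047 or -3.094 | tcp [ 0.4603 -0.3593  0.1774] j7 1.858 t 17.35
go dx dy [-0.0025 -0.0008] turn -0.0 or 3.142 | tcp [ 0.4602 -0.3593  0.1774] j7 1.858 t 17.4
```

View pics/w3.png

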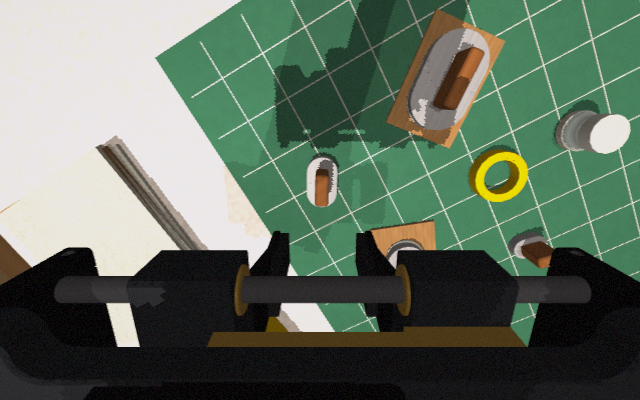

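oval_c shows at (322,182). Its fit matches the top estimate, so I'll grasp it.

Call:
{"method": "jog_arm", "body": {"moves": [-0.003,-0.001,0.05,0.025,0.04,-0.003,-0.001,0.1,0.025,0.04,-0.003,-0.001,0.145,0.025,0.04,-0.003,-0.001,0.159,0.025,0.04,-0.003,-0.001,0.159,0.025,0.04,-0.003,-0.001,0.159,0.025,0.04,-0.003,-0.001,0.159,0.025,0,-0.003,-0.001,0.159,0.025,0,-0.003,-0.001,0.159,0.025,0,-0.003,-0.001,0.159,0.025,0,-0.003,-0.001,0.159,0.025,0,-0.003,-0.001,0.159,0.025,0], "grip_force": 30}}

```text
time: 18.6
ee_pos: [0.4625, -0.3617, 0.019]
eef_rot: [0.26, 0.966, 0.0, 0.0]
ft_force: [-1.2, 1.5, 6.4]
width: 0.0136
grip_force: 30.0
```

Call:
{"method": "jog_arm", "body": {"moves": [0,0,0,0,0,0,0,0,0,0]}}

```text
time: 18.8
ee_pos: [0.4624, -0.3618, 0.019]
eef_rot: [0.26, 0.966, 0.0, 0.0]
ft_force: [-1.3, 2.0, 6.7]
width: 0.0139
grip_force: 30.0
```

Call:
{"method": "jog_arm", "body": {"moves": [0,0,-0.02,0,0,0,0,-0.06,0,0,0,0,-0.11,0,0,0,0,-0.11,0,0,0,0,-0.11,0,0]}}

```text
time: 19.3
ee_pos: [0.4626, -0.3618, 0.1291]
eef_rot: [0.26, 0.966, 0.0, 0.001]
ft_force: [0.4, 0.0, -1.3]
width: 0.0138
grip_force: 30.0
```

```bash
python3 -c "
from h import *
togo(.676,.0144,.122)"
```

```text
go dx dy [0.0046 0.4325] turn -0.649 or 2.493 | tcp [ 0.4626 -0.3618  0.1291] j7 1.871 t 19.3
```

Call:
{"method": "jog_arm", "body": {"moves": [0.0046,0.4325,0,-0.649,0,0.0046,0.4325,0,-0.649,0,0.0046,0.4325,0,-0.649,0,0.0046,0.4325,0,-0.649,0,0.0046,0.4325,0,-0.649,0,0.0046,0.4325,0,-0.649,0,0.0046,0.4325,0,-0.649,0,0.0046,0.4325,0,-0.649,0,0.0046,0.4325,0,-0.649,0,0.0046,0.4325,0,-0.649,0,0.0046,0.4325,0,-0.649,0,0.0046,0.4325,0,-0.649,0]}}

```text
time: 20.5
ee_pos: [0.6746, 0.0126, 0.1273]
eef_rot: [-0.06, 0.998, -0.0, -0.001]
ft_force: [-0.3, -0.1, -1.8]
width: 0.014
grip_force: 30.0
```

Call:
{"method": "jog_arm", "body": {"moves": [0,0,0,0,0,0,0,0,0,0]}}

```text
time: 20.7
ee_pos: [0.6753, 0.0133, 0.1285]
eef_rot: [-0.06, 0.998, 0.0, -0.0]
ft_force: [-0.1, -0.7, -2.0]
width: 0.0138
grip_force: 30.0
```

```bash
python3 -c "
from h import *
togo(.676,.0144,.122)"
```

```text
go dx dy [-0.0008  0.001 ] turn -0.001 or 3.14 | tcp [0.6753 0.0133 0.1285] j7 1.787 t 20.7
```

Call:
{"method": "jog_arm", "body": {"moves": [-0.001,0.001,0.04,0,0,-0.001,0.001,0.08,0,0,-0.001,0.001,0.092,0,0,-0.001,0.001,0.097,0,0,-0.001,0.001,0.1,0,0,-0.001,0.001,0.102,0,0,-0.001,0.001,0.103,0,0,-0.001,0.001,0.104,0,0,-0.001,0.001,0.104,0,0]}}

```text
time: 21.6
ee_pos: [0.6768, 0.0156, 0.025]
eef_rot: [-0.061, 0.998, 0.0, 0.0]
ft_force: [-0.1, -0.4, -0.4]
width: 0.0138
grip_force: 30.0
```

Call:
{"method": "jog_arm", "body": {"moves": [0,0,0,0,0.02,0,0,0,0,0.04,0,0,0,0,0.04,0,0,0,0,0.04,0,0,0,0,0.04,0,0,-0.03,0,0.04,0,0,-0.08,0,0.04,0,0,-0.13,0,0.04,0,0,-0.16,0,0.04,0,0,-0.16,0,0.04]}}

```text
time: 22.6
ee_pos: [0.6789, 0.0152, 0.1902]
eef_rot: [-0.061, 0.998, 0.0, 0.004]
ft_force: [0.0, 0.2, -0.8]
width: 0.04
grip_force: 0.0
```

```bash
python3 -c "
from h import *
togo(.653,-.178,1.4)"
```

```text
go dx dy [ 0.0492 -0.1887] turn -1.278 or 1.864 | tcp [0.6789 0.0152 0.1902] j7 1.771 t 22.6
```

Call:
{"method": "jog_arm", "body": {"moves": [0.0492,-0.1887,0.01,1.864,0.04,0.0492,-0.1887,0.01,1.864,0.04,0.0492,-0.1887,0.01,1.864,0.04,0.0492,-0.1887,0.01,1.864,0.04,0.0492,-0.1887,0.01,1.864,0.04,0.0492,-0.1887,0.01,1.864,0.04,0.0492,-0.1887,0.01,1.864,0.04,0.0492,-0.1887,0.01,1.864,0.04,0.0492,-0.1887,0.01,1.864,0.04,0.0492,-0.1887,0.01,1.864,0.04,0.0492,-0.1887,0.01,1.864,0.04,0.0492,-0.1887,0.01,1.864,0.04]}}

```text
time: 23.8
ee_pos: [0.6503, -0.1776, 0.1736]
eef_rot: [0.746, 0.666, -0.0, -0.0]
ft_force: [0.4, 1.0, 0.5]
width: 0.0398
grip_force: 0.0
```

Call:
{"method": "jog_arm", "body": {"moves": [0,0,0,0.07,0.04,0,0,0,0.07,0.04]}}

```text
time: 24.0
ee_pos: [0.6504, -0.1775, 0.1735]
eef_rot: [0.767, 0.641, -0.001, -0.0]
ft_force: [-0.1, 0.4, 0.4]
width: 0.0401
grip_force: 0.0
```

```bash
python3 look.py d; python3 look.py d
python3 -c "
from h import *
cv2.imwrite('pics/w4.png',r.camera('wrist')['img'][:,:,::-1])
c=r.camera('top')
for d in r.regions_of('top','oval_a'):
  for k in 'abcd':
    x,e=fit(c,d['pixels'],'oval',k)
    if e<.15: print(k,x.round(4),round(e,3))
"
```

```text
[(np.float64(0.045), array([ 0.6543, -0.1792,  1.4459])), (np.float64(0.591), array([ 0.4206, -0.1799,  1.5374]))]
go dx dy [-0.0009  0.0041] turn -0.05 or 3.092 | tcp [ 0.6504 -0.1776  0.1739] j7 0.366 t 24.1
[(np.float64(0.032), array([ 0.6544, -0.1793,  1.3644])), (np.float64(0.576), array([ 0.4216, -0.1821,  1.5596]))]
go dx dy [-0.0009  0.0041] turn 0.031 or -3.11 | tcp [ 0.6506 -0.1777  0.1742] j7 0.365 t 24.2
a [ 0.4297 -0.1981 -0.889 ] 0.01
b [ 0.6143 -0.325  -0.3091] 0.035
d [ 0.2072 -0.3046 -0.5697] 0.041
c [0.6777 0.0175 0.1511] 0.096
d [0.6768 0.0178 0.039 ] 0.138
```

View pics/w4.png

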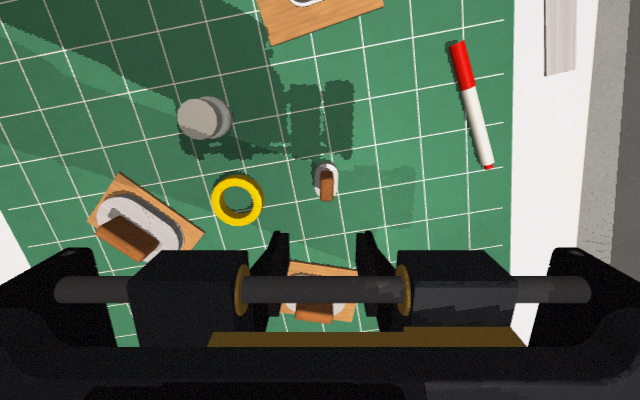

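oval_d (steel with a brown bar, no turquoise) is at (326,183). Grasping it.

Call:
{"method": "jog_arm", "body": {"moves": [-0.001,0.004,0.05,-0.01,0.04,-0.001,0.004,0.1,-0.01,0.04,-0.001,0.004,0.14,-0.01,0.04,-0.001,0.004,0.155,-0.01,0.04,-0.001,0.004,0.155,-0.01,0.04,-0.001,0.004,0.155,-0.01,0.04,-0.001,0.004,0.155,-0.01,0,-0.001,0.004,0.155,-0.01,0,-0.001,0.004,0.155,-0.01,0,-0.001,0.004,0.155,-0.01,0,-0.001,0.004,0.155,-0.01,0,-0.001,0.004,0.155,-0.01,0], "grip_force": 25}}

```text
time: 25.55
ee_pos: [0.6547, -0.1794, 0.02]
eef_rot: [0.764, 0.646, 0.0, 0.0]
ft_force: [-1.4, 2.1, 5.6]
width: 0.0138
grip_force: 25.0
```

Call:
{"method": "jog_arm", "body": {"moves": [0,0,0,0,0,0,0,0,0,0]}}

```text
time: 25.75
ee_pos: [0.6547, -0.1794, 0.02]
eef_rot: [0.764, 0.646, 0.0, 0.0]
ft_force: [-1.1, 1.3, 5.9]
width: 0.014
grip_force: 25.0
```

Call:
{"method": "jog_arm", "body": {"moves": [0,0,-0.02,0,0,0,0,-0.06,0,0,0,0,-0.11,0,0,0,0,-0.11,0,0,0,0,-0.11,0,0]}}

```text
time: 26.25
ee_pos: [0.6548, -0.1795, 0.1302]
eef_rot: [0.764, 0.646, 0.001, 0.001]
ft_force: [-0.0, 0.7, -0.7]
width: 0.0139
grip_force: 25.0
```

```bash
python3 -c "
from h import *
togo(.5106,.3296,-.53)"
```

```text
go dx dy [ 0.4781 -0.2268] turn -1.208 or 1.934 | tcp [ 0.6548 -0.1795  0.1302] j7 0.393 t 26.25
```

Call:
{"method": "jog_arm", "body": {"moves": [0.4781,-0.2268,0,-1.208,0,0.4781,-0.2268,0,-1.208,0,0.4781,-0.2268,0,-1.208,0,0.4781,-0.2268,0,-1.208,0,0.4781,-0.2268,0,-1.208,0,0.4781,-0.2268,0,-1.208,0,0.4781,-0.2268,0,-1.208,0,0.4781,-0.2268,0,-1.208,0,0.4781,-0.2268,0,-1.208,0,0.4781,-0.2268,0,-1.208,0,0.4781,-0.2268,0,-1.208,0,0.4781,-0.2268,0,-1.208,0]}}

```text
time: 27.45
ee_pos: [0.5064, 0.3353, 0.1271]
eef_rot: [0.258, 0.966, -0.001, -0.002]
ft_force: [0.7, -0.1, -0.4]
width: 0.0135
grip_force: 25.0
```

Call:
{"method": "jog_arm", "body": {"moves": [0,0,0,0,0,0,0,0,0,0,0,0,0,0,0]}}

```text
time: 27.75
ee_pos: [0.5107, 0.3281, 0.1292]
eef_rot: [0.263, 0.965, -0.0, -0.0]
ft_force: [0.5, 0.5, -0.9]
width: 0.014
grip_force: 25.0
```

```bash
python3 -c "
from h import *
togo(.5106,.3296,-.53)"
```

```text
go dx dy [0.0008 0.0012] turn -0.002 or 3.14 | tcp [0.5107 0.3281 0.1292] j7 0.588 t 27.75
```

Call:
{"method": "jog_arm", "body": {"moves": [0.001,0.001,0.04,0,0,0.001,0.001,0.08,0,0,0.001,0.001,0.092,0,0,0.001,0.001,0.097,0,0,0.001,0.001,0.1,0,0,0.001,0.001,0.102,0,0,0.001,0.001,0.1035,0,0,0.001,0.001,0.1035,0,0,0.001,0.001,0.1035,0,0]}}

```text
time: 28.65
ee_pos: [0.5101, 0.3314, 0.0266]
eef_rot: [0.262, 0.965, 0.0, 0.0]
ft_force: [-0.2, -0.1, -0.3]
width: 0.0138
grip_force: 25.0
```

Call:
{"method": "jog_arm", "body": {"moves": [0,0,0,0,0.02,0,0,0,0,0.04,0,0,0,0,0.04,0,0,0,0,0.04,0,0,0,0,0.04,0,0,-0.03,0,0.04,0,0,-0.08,0,0.04,0,0,-0.13,0,0.04,0,0,-0.16,0,0.04,0,0,-0.16,0,0.04]}}

```text
time: 29.65
ee_pos: [0.512, 0.3321, 0.191]
eef_rot: [0.262, 0.965, 0.003, 0.002]
ft_force: [0.9, -0.4, -0.1]
width: 0.0396
grip_force: 0.0
```

```bash
python3 look.py d
python3 -c "
from h import *
togo(.3,.55,-.53)"
```

```text
[(np.float64(0.007), array([ 0.5105,  0.3304, -0.4605]))]
go dx dy [-0.0009 -0.0005] turn -0.069 or 3.072 | tcp [0.5099 0.3313 0.1863] j7 0.563 t 29.75
go dx dy [0.2917 0.0827] turn 0.0 or -3.141 | tcp [0.5099 0.3313 0.1863] j7 0.563 t 29.75
```

Move clear so the top camera sees everything.

Call:
{"method": "jog_arm", "body": {"moves": [0.2917,0.0827,-0.03,0,0.04,0.2917,0.0827,-0.03,0,0.04,0.2917,0.0827,-0.03,0,0.04,0.2917,0.0827,-0.03,0,0.04,0.2917,0.0827,-0.03,0,0.04,0.2917,0.0827,-0.03,0,0.04,0.2917,0.0827,-0.03,0,0.04,0.2917,0.0827,-0.03,0,0.04,0.2917,0.0827,-0.03,0,0.04,0.2917,0.0827,-0.03,0,0.04]}}

```text
time: 30.75
ee_pos: [0.3016, 0.5483, 0.2155]
eef_rot: [0.263, 0.965, -0.0, 0.0]
ft_force: [-0.5, -0.5, 0.9]
width: 0.0394
grip_force: 0.0
```

Run:
```python
from h import *
c=r.camera('top');cv2.imwrite('pics/top2.png',cv2.resize(c['img'][20:290,110:520,::-1],(800,527),interpolation=cv2.INTER_CUBIC))
C=dict(a=(.4297,-.198,-.878),b=(.612,-.322,-.339),c=(.676,.0144,.122),d=(.5106,.3296,-.53))
for _ in range(2):
  for d in r.regions_of('top','oval_a'):
    v=[(fit(c,d['pixels'],'oval',k),k) for k in 'abcd'];(x,e),k=min(v,key=lambda t:t[0][1]);print(k,round(e,3),x.round(4),(x-C[k]).round(4))
  c=r.camera('top')
```

```text
c 0.011 [0.6769 0.0182 0.1007] [ 0.0009  0.0038 -0.0213]
a 0.011 [ 0.4292 -0.1986 -0.9161] [-0.0005 -0.0006 -0.0381]
b 0.025 [ 0.6142 -0.3254 -0.3848] [ 0.0022 -0.0034 -0.0458]
d 0.074 [ 0.5076  0.3346 -0.5244] [-0.003   0.005   0.0056]
d 0.014 [ 0.2074 -0.3051 -0.6051] [-0.3032 -0.6347 -0.0751]
c 0.032 [0.6767 0.0175 0.1136] [ 0.0007  0.0031 -0.0084]
b 0.023 [ 0.6146 -0.3247 -0.342 ] [ 0.0026 -0.0027 -0.003 ]
a 0.03 [ 0.4293 -0.198  -0.8917] [-0.0004 -0.     -0.0137]
d 0.034 [ 0.5091  0.3332 -0.4525] [-0.0015  0.0036  0.0775]
d 0.069 [ 0.2071 -0.3045 -0.4454] [-0.3035 -0.6341  0.0846]
b 0.622 [ 0.5766 -0.3087  1.1199] [-0.0354  0.0133  1.4589]
```

View pics/top2.png

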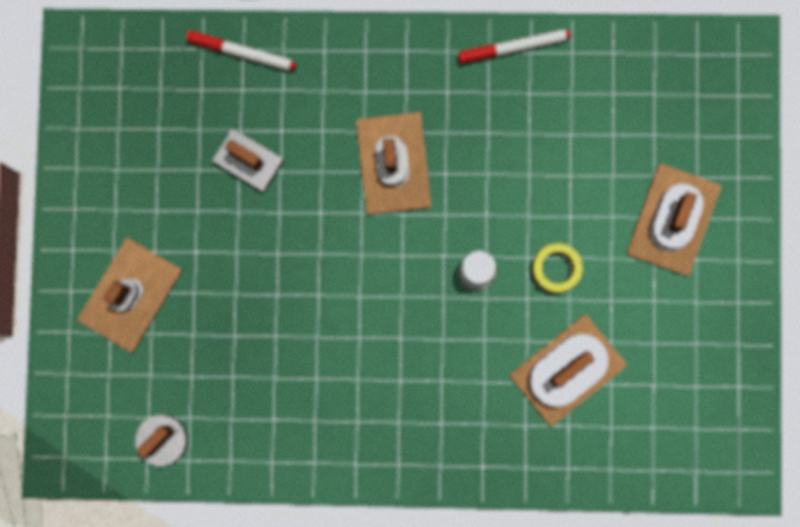

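All four weights stand on their own badges: a at (569,370), b at (679,216), c at (393,161) and d at (125,295) in the crop. The fits put each within about 5 mm of centre and 0.08 rad, partly because the fit assumed mat height. The round and rectangular weights haven't moved. Handing in.

```bash
python3 -c "
from bench import r
print(r.close_job())"
```

```text
the job is handed in; nothing more can be done
None
```

The four oval weights are on their matching badges, measured within about 5 mm of centre (10 mm allowed) and 0.08 rad of alignment (0.2 allowed), and I handed the job in at about 31 s of the 102 s limit; no verdict came back.

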